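# Press the red splitting wedge home

### The job

The limestone block is being readied for splitting: with the fingertips, press the red-headed wedge gently straight down until its collar sits fully home on its shims, then draw the hand well clear. Do not touch the blue and yellow wedges, do not pull the red one up, and leave the chisel, the stone offcut and the mallet where they are.

Things in the scene. Friction and masses are not known exactly. Their poses are not given: they have to be found in the camera images.
- red_wedge (a joint): how far the RED-headed steel splitting wedge is pushed in, m: 0 is fully out, 0.024 is fully home (collar down on its two shims, a hard stop). It starts between 0.006 and 0.014, that is 10 to 18 mm short of home, slides straight down, moves under a slow push of about 3 N (6 to 8 N is enough to be sure it is home) and stays where it is left.
- red_head (a point): centre of the flat top of the red wedge's painted round head (26 mm across, 12 mm thick). With the wedge home this top is 20 mm above the block's top, that is at 150 mm above the work surface; before, it is higher by 0.024 minus the joint value. z is up. Below the head is a 13 x 12 mm steel shank between two dark shim ears that rise 8 mm above the stone.
- blue_head (a point): centre of the top of the blue wedge's head: same shape and size as the red, also standing 10 to 18 mm short of home. Not to be touched.
- yellow_head (a point): centre of the top of the yellow wedge's head: same shape and size as the red, also standing 10 to 18 mm short of home. Not to be touched.
- block: pale limestone block fixed on the bench, 180 (its x) x 340 (its y) x 130 mm high, origin at the centre of its underside. The three wedges stand in a row along its y axis on the middle line of its top (a dark scored line), 80 mm between neighbours' centres, in any colour order.
- chisel: loose steel chisel lying on top of the block beyond the row, along the block's y axis, 149 mm long, 16 mm thick; origin near mid-length, on its underside, about 61 mm from the row's line.
- offcut: loose limestone offcut 34 x 50 x 26 mm high lying on the block's top on the robot's side, its origin (centre of underside) about 62 mm from the row's line.
- mallet: loose round carver's mallet standing on its dark steel head on the bench to one side of the block (robot's right), 80 mm across, wooden handle up, 168 mm tall; origin at the centre of its underside.

How it is judged (in metres and radians):
On the way, in this order (a step that is already met when the one before it is completed fails the run):
1. the red wedge has been pressed home by the fingertips (value of joint red_wedge above 0.022 m and contact force between the fingers and red_wedge above 0.3 N), for 0.05 s.
2. the fingers have let go of the red wedge, which stays home, and are well above it (value of joint red_wedge above 0.022 m and distance between the grasp point and red_head above 0.05 m), for 0.1 s.
At the end, for the whole second after the job is handed in: The red wedge is within 2 mm of home and still; the blue and yellow wedges are within 2 mm and the chisel, offcut and mallet within 10 mm of where they began; the hand has drawn back so that the grasp point is at least 50 mm from the red head (all of step 2 and distance of each of blue_head, yellow_head from where it was at the start of the episode below 0.002 m and distance of each of chisel, offcut, mallet from where it was at the start of the episode below 0.01 m and velocity of joint red_wedge below 0.002 m/s); the robot touches nothing.
It fails at once if the red wedge is pressed hard (over 40 N) (contact force between any of the fingers, the arm and red_wedge above 40 N).
It fails at once if the red wedge is drawn up out of its hole (value of joint red_wedge below 0.004 m).
It fails at once if the blue wedge is touched or shifted (contact force between any of the fingers, the arm and blue_wedge above 0.5 N or distance of blue_head from where it was at the start of the episode above 0.002 m).
It fails at once if the yellow wedge is touched or shifted (contact force between any of the fingers, the arm and yellow_wedge above 0.5 N or distance of yellow_head from where it was at the start of the episode above 0.002 m).
It fails at once if the chisel, offcut or mallet is moved (distance of any of chisel, offcut, mallet from where it was at the start of the episode above 0.01 m).
It also fails if it takes over 32 s, if anything falls off the work surface, if the arm or the gripper's body presses on something with over 40 N, if the wrist force passes 120 N, or if a joint passes its speed limit or range.

### The arm

A 7-joint arm with a two-finger parallel gripper is mounted at the origin on the work surface. World frame = base frame: x ahead of the robot, y to its left, z up, the work surface at z = 0. Lengths are in m, angles in degrees, forces in N, time in s.
With the tool pointing down it reaches from about 0.4 to 0.85 m from the base axis. Payload 4.4 kg.
Tool frame: the origin (TCP) lies midway between the tips of the shut fingers; the grasp point (between the pads) lies 19 mm behind it; z points along the fingers, y is the line along which they close (so a half turn about z gives the same grasp; the last joint's range is limited). The gripper opens to 94 mm and grips with 3 to 60 N. Pads are 16 mm wide; open, the fingers measure 119 mm over their backs; the gripper's body (75 mm by 177 mm) begins 78 mm behind the grasp point.
Start: joints at [68.251, 36.005, 2.206, 86.941, -1.547, 57.084, -1.146], TCP at [0.201, -0.618, 0.205] pointing down, gripper open.
Joint ranges: [-175.42, 175.42], [-21.48, 121.26], [-71.46, 75.88], [10.55, 141.38], [-63.04, 243.04], [13.31, 113.54], [-168.57, 168.57]. Speed limits (degrees/s): [147.25, 147.25, 180, 180, 180, 180, 180].

### API

Orientations are given as a 3x3 rotation matrix whose columns are the frame's x, y, z axes.
In Python, from cell import arm, eoat, grab_frame gives the robot as it stands. The module is installed in compiled form; this text tells all that it offers. Calls block until the motion is done:
- arm.reach(position, orientation): joint-space move of the TCP to a pose.
- arm.move_l(position, frame=None, v=0.15, max_force=None): straight line of the TCP; frame=None keeps the orientation; v is the mean speed in m/s. With max_force (N) it stops when the force on the tool has changed by that much, and returns True; else False.
- arm.move_j(angles): joint-space move.
- eoat.grip(opening, strength=None): finger opening in m; strength is the grip in N (None keeps the last); returns when the fingers have stopped.
- arm.dwell(seconds).
- arm.inverse_kinematics(position, orientation): joint angles nearest the present ones, or None.
- grab_frame(name): name is "side" or "top"; returns a dict with "image" (400x640x3 uint8, blue, green, red), "depth" (400x640 float32, m along the optical axis (not along the pixel's ray), 0 where there is no reading), "camera_matrix" (3x3 intrinsics, pixels), "dist_coeffs" ([k1, k2, p1, p2, k3] as OpenCV has them; the pictures are not rectified), "cam_to_world" (4x4, takes a point from camera to world coordinates). Camera axes: x right, y down, z forward; pixel columns grow to the right and rows downward; lengths in m; the calibration is good to about 2 mm. A picture is of the moment at which its call begins.
A pose or a line that the arm cannot do raises arm.Unreachable and nothing moves.
- arm.close_job(): hands the job in; it is judged then, once.
Readings, each from a call of its own:
- arm.current_time(): time.
- arm.current_qpos(): joint angles.
- arm.current_qvel(): joint speeds.
- arm.current_tau(): joint torques, N m.
- arm.current_ee_pos(): TCP position.
- arm.current_ee_rot(): TCP orientation.
- arm.current_contact_force(): force on the tool from outside, world axes, zero at the start.
- arm.current_torque(): the same for the moment, N m.
- arm.current_width(): finger opening in m.
- arm.current_gripper_force(): force on a finger pad.
Only numpy, scipy, OpenCV 4.12 (cv2) and the standard library are available. Lean on these libraries where they do the work, as an engineer would, in place of code of your own. Each camera call takes 0.05 s, during which the arm holds its last target. There are 200 camera calls.

## Working session

There is one attempt and no reset: what is moved stays moved. The work goes in short steps, each a Python script; the robot and the scene stay as the last script left them, time stands still between calls to the robot, and variables do not carry over. Pictures are saved under pics/ and viewed, at most 10 in all, crops included, and the job is handed in when it is done.

```bash
mkdir -p pics
cat > h.py <<'E'
import numpy as np, cv2
def pt(f,u,v,d):
    K=f["camera_matrix"];n=cv2.undistortPoints(np.array([[[u,v]]],float),K,f["dist_coeffs"])[0,0]
    return (f["cam_to_world"]@[n[0]*d,n[1]*d,d,1])[:3]
def cloud(f):
    v,u=np.mgrid[0:400,0:640];n=cv2.undistortPoints(np.stack([u,v],-1).reshape(-1,1,2).astype(float),f["camera_matrix"],f["dist_coeffs"])[:,0]
    d=f["depth"].reshape(-1,1);P=np.hstack([n*d,d,np.ones_like(d)])@f["cam_to_world"].T
    return P[:,:3].reshape(400,640,3)
E
python3 - <<'E'
from h import *
from cell import arm,grab_frame
import pickle
fs={}
for n in("side","top"):
    f=grab_frame(n);fs[n]=f;cv2.imwrite(f"pics/{n}0.png",f["image"])
    print(n,f["cam_to_world"].round(3).tolist(),f["camera_matrix"].round(0).tolist())
    C=cloud(f);h=cv2.cvtColor(f["image"],cv2.COLOR_BGR2HSV);H,S,V=cv2.split(h)
    for c,m in dict(red=(H<8)|(H>172),yellow=(H>20)&(H<35),blue=(H>100)&(H<130)).items():
        m=(m&(S>130)&(V>50)).astype(np.uint8);k,l,st,ce=cv2.connectedComponentsWithStats(m)
        for i in range(1,k):
            if st[i,4]>25:
                P=C[(l==i)&(f["depth"]>0)];print(c,st[i].tolist(),ce[i].round(1),np.median(P,0).round(4) if len(P) else None, np.percentile(P[:,2],[5,95]).round(3) if len(P) else '')
pickle.dump(fs,open("f0.pkl","wb"));print(arm.current_time())
E
```

```text
side [[-0.43, -0.539, 0.724, 0.0], [-0.903, 0.262, -0.341, 0.248], [-0.006, -0.8, -0.599, 0.625], [0.0, 0.0, 0.0, 1.0]] [[438.0, 0.0, 320.0], [0.0, 438.0, 203.0], [0.0, 0.0, 1.0]]
red [325, 189, 13, 12, 128] [330.5 194.3] [ 0.5786 -0.0446  0.1607] [0.152 0.163]
yellow [281, 190, 13, 14, 153] [287.  196.5] [0.598  0.032  0.1675] [0.15  0.169]
blue [237, 197, 12, 12, 108] [242.  201.8] [0.616  0.1102 0.1684] [0.161 0.17 ]
top [[-0.007, -0.998, 0.068, 0.544], [-1.0, 0.006, -0.011, -0.007], [0.011, -0.068, -0.998, 0.875], [0.0, 0.0, 0.0, 1.0]] [[370.0, 0.0, 313.0], [0.0, 370.0, 198.0], [0.0, 0.0, 1.0]]
red [324, 195, 13, 13, 130] [330.1 201. ] [ 0.5861 -0.0481  0.1599] [0.143 0.162]
0.1
```

View pics/side0.png

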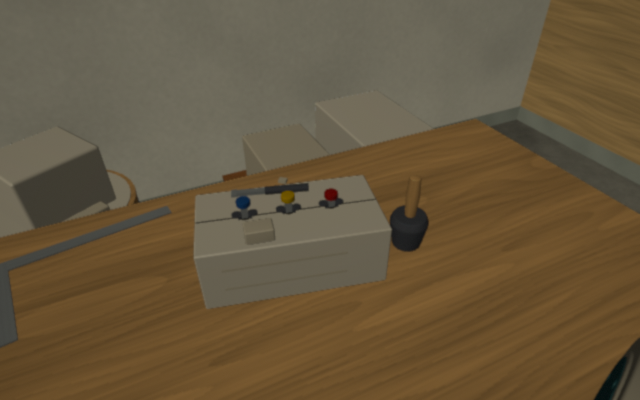

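View pics/top0.png

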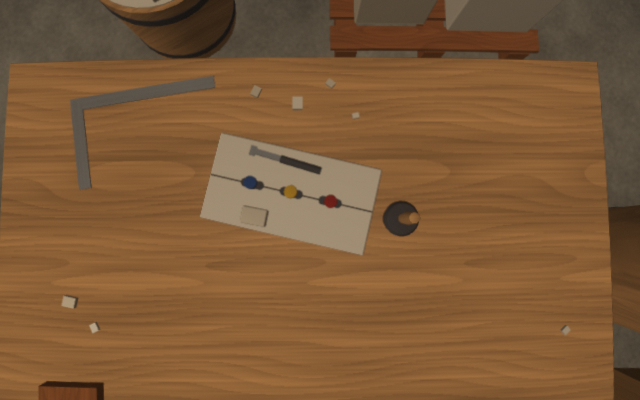

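The top view shows the block turned about −13°, with red at the right end of the row (330,201), yellow at (290,192), blue at (250,182), and the mallet at (401,218). The side view shows red at (331,194). I'll triangulate red as a check, then go above it.

Run:
```python
from h import *
from cell import arm,eoat,grab_frame
import pickle
fs=pickle.load(open("f0.pkl","rb"))
def tri(a,b):
    A=[];B=[]
    for f,p in((fs["top"],a),(fs["side"],b)):
        o=f["cam_to_world"][:3,3];d=pt(f,*p,1.)-o;d/=np.linalg.norm(d);M=np.eye(3)-np.outer(d,d);A.append(M);B.append(M@o)
    return np.linalg.lstsq(np.vstack(A),np.hstack(B),rcond=None)[0].round(4)
print("tri red",tri((330.1,201),(330.5,194.3)),"yel",tri((290,191.5),(287,196.5)),"blue",tri((250,182.5),(242,201.8)))
C=cloud(fs["top"]);P=C[202-9:202+9,330-9:330+9].reshape(-1,3);Q=P[P[:,2]>.155];print("top surf",len(Q),Q.mean(0),(Q.min(0)+Q.max(0))/2,np.ptp(Q,0))
print("mallet head",C[225,395],"stone",C[225,320])
m=(C[...,2]>.125)&(C[...,2]<.135)&(abs(C[...,0]-.6)<.2)&(abs(C[...,1]-.03)<.25)
r=cv2.minAreaRect(C[m][:,:2].astype(np.float32));print("block",r)
th=np.arctan2(-.0374,.155) # block yaw
ty=np.array([np.cos(th),np.sin(th),0]);z=np.array([0,0,-1.]);x=np.cross(ty,z)
R0=arm.current_ee_rot();print(R0.round(2).tolist())
c=[]
for s in(1,-1):
    R=np.column_stack([s*x,s*ty,z])
    q=arm.inverse_kinematics([.585,-.048,.26],R);print(s,q); 
    if q is not None:c.append((np.abs(np.array(q)-arm.current_qpos()).max(),R))
R=min(c,key=lambda t:t[0])[1];np.save("R.npy",R)
eoat.grip(0.0,10)
p=arm.current_ee_pos();arm.move_l([p[0],p[1],.32])
arm.reach([.585,-.048,.26],R)
arm.move_l([.585,-.048,.20])
print(arm.current_time(),arm.current_ee_pos(),arm.current_width(),arm.current_contact_force())
f=grab_frame("side");pickle.dump(f,open("f1.pkl","wb"))
g=grab_frame("top")
cv2.imwrite("pics/c1.png",np.hstack([cv2.resize(i["image"][120:240,y:y+120],None,fx=3.3,fy=3.3,interpolation=cv2.INTER_CUBIC) for i,y in((f,270),(g,270))]))
```

```text
tri red [ 0.5865 -0.0486  0.1538] yel [0.6051 0.0295 0.1614] blue [0.6231 0.1074 0.1626]
top surf 135 [ 0.58588015 -0.04877632  0.1758045 ] [ 0.57097465 -0.03447976  0.51585327] [0.05386524 0.05472339 0.71752051]
mallet head [ 0.53820764 -0.19369473  0.07432509] stone [ 0.53975526 -0.02928     0.12862165]
block ((0.5968913435935974, -0.00875099003314972), (0.41760197281837463, 0.18049775063991547), 76.48130798339844)
[[0.95, 0.31, -0.0], [0.31, -0.95, 0.0], [-0.0, -0.0, -1.0]]
1 [ 15.43764375  28.66277328 -20.94184895  92.96154607  11.36220217
  60.48143546 -22.34453794]
-1 [ 36.95441086  38.56517308 -60.67781748  92.3518297   35.26297398
  70.29835745 135.67329901]
5.4333 [ 0.58537504 -0.0482306   0.20034224] 0.0007424818628773986 [ 0.69623897 -0.09378359 -0.56037629]
```

View pics/c1.png

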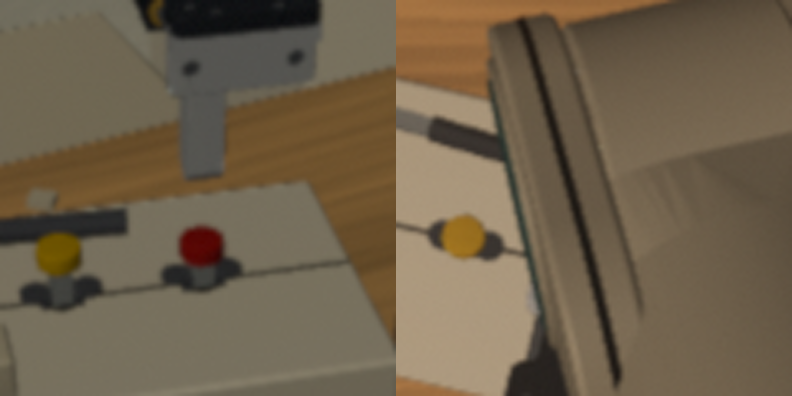

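The side crop shows the closed fingertips at (203,175), directly above the red head at (202,240). Yellow is well clear. Both measurements put red at (0.586, −0.0485), so I'll press slowly with a force stop.

Run:
```python
from h import *
from cell import arm,grab_frame
x,y=.5862,-.0485
arm.move_l([x,y,.185],v=.05)
print("stop",arm.move_l([x,y,.145],v=.015,max_force=9),arm.current_ee_pos(),arm.current_contact_force(),arm.current_time())
f=grab_frame("side")
cv2.imwrite("pics/c2.png",cv2.resize(f["image"][140:240,250:390],None,fx=5,fy=5,interpolation=cv2.INTER_CUBIC))
```

```text
stop True [ 0.58623552 -0.04850257  0.15032541] [-0.85788797  0.1386818   5.43613095] 8.025
```

View pics/c2.png

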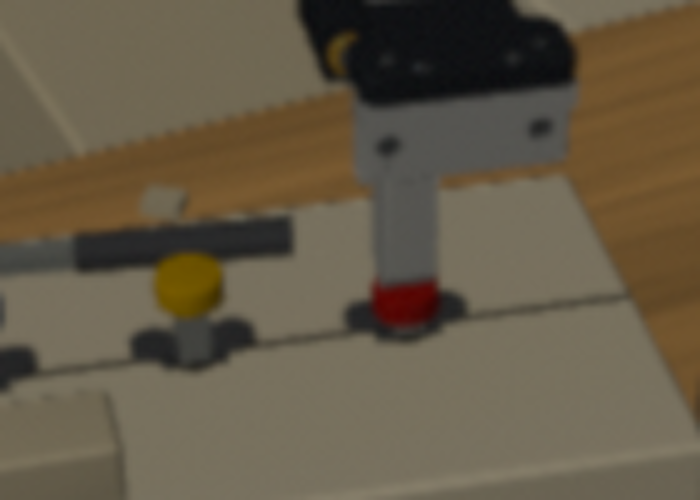

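The crop shows the red collar down on its ears at (405,325). The tip stopped on force at z = 0.1503 m, which agrees with home (0.150). Next I'll draw clear and check the result.

Run:
```python
from h import *
from cell import arm,grab_frame
x,y=.5862,-.0485
arm.dwell(.2)
arm.move_l([x,y,.27],v=.06);arm.dwell(.3)
f=grab_frame("side");print(arm.current_ee_pos(),arm.current_contact_force(),arm.current_time())
cv2.imwrite("pics/c3.png",cv2.resize(f["image"][150:270,190:440],None,fx=3,fy=3,interpolation=cv2.INTER_CUBIC))
```

```text
[ 0.58617792 -0.04850702  0.26995607] [ 0.17095059  0.77245921 -0.25688191] 10.775
```

View pics/c3.png

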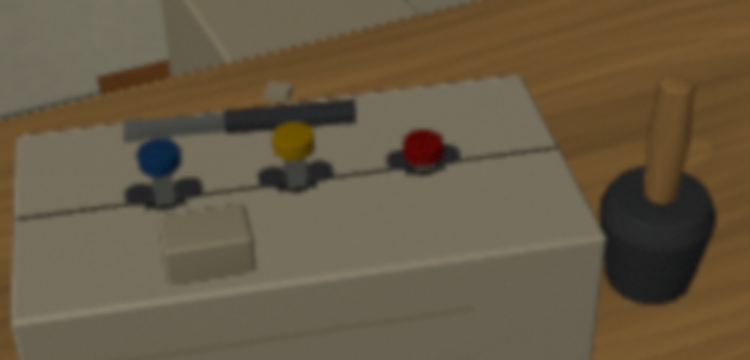

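The red wedge stays home at (423,150), everything else is where it was, and the hand is clear.

```bash
python3 -c "
from cell import arm
print(arm.close_job())"
```

```text
the job is handed in; nothing more can be done
None
```

The red wedge is pressed home (fingertips stopped on the 9 N force limit at z = 0.1503 m, home being 0.150 m), the hand is about 120 mm above it, the last picture shows nothing else moved, and the job is handed in; the interface returned no verdict.

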